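# Lamp arm into its sloping cradle

## Robot

A 7-joint arm with a two-finger parallel gripper is mounted at the origin on the work surface. World frame = base frame: x ahead of the robot, y to its left, z up, the work surface at z = 0. Lengths are in m, angles in rad, forces in N, time in s.
With the tool pointing down it reaches from about 0.4 to 0.85 m from the base axis. Payload 4.5 kg.
Tool frame: the origin (TCP) lies between the finger pads; the fingertips stand 19 mm ahead of it and the grasp point (between the pads) is the TCP (r.tips_ahead is the distance from the TCP to the fingertips, in m); z points along the fingers, y is the line along which they close (so a half turn about z gives the same grasp; the last joint's range is limited). The gripper opens to 88 mm and grips with 3 to 60 N. Pads are 18 mm wide; open, the fingers measure 123 mm over their backs; the gripper's body (75 mm by 187 mm) begins 45 mm behind the grasp point.
Start: joints at [-1.202, 0.689, -0.195, 1.565, 0.157, 0.902, -0.215], TCP at [0.205, 0.59, 0.258] pointing down, gripper open.
Joint ranges: [-3.01, 3.01], [-0.46, 2.08], [-1.47, 1.51], [0.13, 2.56], [-1, 4.14], [0.04, 2.09], [-2.66, 2.66]. Speed limits (rad/s): [2.57, 2.57, 3.14, 3.14, 3.14, 3.14, 3.14].

## Interface

Orientations are given as a unit quaternion [x, y, z, w].
In Python, from plant import r, cams, models gives the robot as it stands. The module is installed in compiled form; this text tells all that it offers.
- The arm moves only by the tool jog_arm, never from a script. Its arguments are lists of equal length, an entry for each row: "turn": the turn, a rotation vector about the tool's x, y, z in rad, a list of three; "translation": the shift along the tool's x, y, z in m, a list of three; "grip": the closure, from 0 (fully open) to 1 (shut). In form: {"turn": [[ax, ay, az], ...], "translation": [[tx, ty, tz], ...], "grip": [grip, ...]}. A call has 1 to 20 rows; each row is the pose to reach, as a shift and turn from the pose commanded when the call began, along the tool's axes at that moment; what a row does not reach only later rows make up. A row lasts 1/8 s, in which the tool goes at most 62.5 mm and 10.7 degrees, less where a joint would pass 70% of its speed; a pose out of reach is approached as far as the arm can. A call with a gripper value outside its range is refused whole. The fingers move at their own pace and stop on an object; "force" is the grip in N (left out, the last holds). Time passes only in rows, so rows that repeat a pose let the fingers close. It gives the time, the measured TCP pose, the force, the opening and the grip force at its end, in the units of the state.
- r.get_state(): the state, without advancing time (a new reading comes with each control period).
- cams.snapshot(name): name is "side" or "top"; returns the picture (420x560x3 uint8, red, green, blue); there is no depth.
- cams.camera_params(name): a dict with "fx", "fy", "cx", "cy" (pixels), "eye" and "orientation" of the camera in the world. Camera axes: x right, y up, looking along -z (the intrinsics and any distortion apply to the point x, -y, -z); pixel columns grow to the right and rows downward; lengths in m; the calibration is good to about 2 mm. A picture is of the moment at which its call begins. camera_params takes no time and is no camera call.
- r.finish_job(): hands the job in; it is judged then, once.
Trained networks look in the newest picture that a camera, given by its name, has taken for a name from the list of things; names that differ only in an ending like _2 or _b are one class to them, and where a whole thing is asked for, a point or a joint stands for the part that bears it (a point fixed in the world has none). Each returns a list of dicts, best first, with "p" (0 to 1); they miss things now and then, are a little off and sometimes report something else, mostly with a low value. They report only what shows in the picture. A call takes as long as a camera call. They do not tell look-alikes from the thing itself.
- models.find_in(camera, name): "position" ([x, y, z] in m, in world coordinates, good to about 4 mm: the middle of the surface that is visible of it).
- models.masks_of(camera, name): "pixels" (420x560 bool, what is visible of it).
- models.place_of(camera, name): "position" ([x, y, z] in m, in world coordinates, good to about 4 mm: a listed point, or the origin of a listed thing).
The state is a dict: "clock": time; "q": joint angles; "qd": joint speeds; "joint_torque": joint torques, N m; "tool_pos": TCP position; "eef_rot": TCP orientation; "contact_force": force on the tool from outside, world axes, zero at the start; "moment": the same for the moment, N m; "opening": opening from 0.0 (shut) to 1.0 (fully open); "finger_force": force on a finger pad.
Only numpy, scipy, OpenCV 4.12 (cv2) and the standard library are available. Lean on these libraries where they do the work, as an engineer would, in place of code of your own. Each camera call takes 0.05 s, during which the arm holds its last target. There are 200 camera calls.

## Task

Pick up the lopsided lamp arm near its balance point, which you find by a small trial lift and by shifting your grip, so that it hangs level when you raise it well clear of the bench; do not squeeze its thin casing hard. Then lay it gently into the sloping cradle, lamp head at the low end and home against the stop, let go of it, and push the star wheel round spoke by spoke, anticlockwise seen from above, until it stops and the steel bolt has shot fully across over the arm. Leave the slide box, the jar and the dish where they are.

Things in the scene. Friction and masses are not known exactly. Their poses are not given: they have to be found in the camera images.
- lamparm: the lamp arm, 200 mm long on x, flat underside. Origin: underside, midway. Silver finned lamp head x -100 to -50, 46 wide, 46 high (fins 50); slim black arm x -50 to +100, 30 wide, 34 high, where it is gripped. 0.92 kg, slippery (friction 0.15), thin-walled: grip it with 45 to 50 N, never over 60. A heavy part hidden inside puts the balance point anywhere from x -35 to +42; gripped 30 off it, it droops
- rest: black sloping seat of the cradle. x runs up the slope, 30 degrees above level, towards the robot; z square to it. Seated, the lamp arm's origin and axes match these. End stop face at x -102 mm. Head trough x -105 to -59, cheeks 57 apart, 16 high; tail fork x 68 to 92, cheeks 41 apart, 26 high. Between them it is open, with only a 36 wide keel 24 mm and more below the arm
- cradle: white cast frame fixed on the bench; origin on the bench below the rest's origin (105 mm under it), x towards the robot in plan. A hood at its -y side, y -72 to -132, x -45 to 105, top 86 high, covers the half of the star wheel that faces the cradle
- wheel (a joint): turn of the star wheel, rad, anticlockwise from above, 0 to 2.2 (stop; bolt fully across). Stiff: about 2 to 3 N on a spoke, stays where left. It drives a steel bolt 16 wide that slides 38 mm to +y over the arm's tail at the fork (x 80), 4 mm above the arm; before that it stands back on a housing beside the fork, y -28 to -74, up to 46 high (rest frame)
- wheel_hub (a point): centre of the star wheel, on its upright axis, at spoke height, 66 mm over the bench; 30, -160 mm in the cradle's x, y. Axes turn with the wheel: five level steel spokes at 0, 72, 144.. degrees from its x, 11 thick, with 18 mm black balls at 58 mm radius. Hub 34 wide, top 16 above this point. Only the half at the cradle's -y side is open from above
- slidebox: bystander: grey open slide box, 90 x 130 x 32 mm, origin under its middle; leave alone
- jar: bystander: amber jar, 52 mm wide, 70 high, origin under its middle; leave alone
- dish: bystander: glass dish, 90 mm wide, 16 high, origin under its middle; leave alone
Mind the look-alikes: they are no part of the job. What is meant by the lamparm is not orange, and is the larger of those in its own colour.

How it is judged:
On the way, in this order (a step that is already met when the one before it is completed fails the run):
1. the lamp arm is raised at least 50 mm off the bench and hangs level, within 4 degrees (height (world z) of lamparm above 0.05 m and angle between lamparm's own z axis and vertical below 0.07 rad), for 0.5 s.
2. the lamp arm lies in the rest, head at the low end against the stop, let go and still, with the bolt not yet across (x of lamparm in the frame of rest between -0.006 and 0.006 m and y of lamparm in the frame of rest between -0.008 and 0.008 m and z of lamparm in the frame of rest between -0.004 and 0.004 m and angle between the x axis of lamparm and the x axis of rest, either way round below 0.1 rad and angle between the z axis of lamparm and the z axis of rest, either way round below 0.1 rad and contact force between lamparm and the fingers below 0.1 N and linear speed of lamparm below 0.02 m/s and value of joint wheel below 0.8 rad), for 0.2 s.
3. the star wheel is turned to its stop, the bolt across over the arm (x of lamparm in the frame of rest between -0.006 and 0.006 m and y of lamparm in the frame of rest between -0.008 and 0.008 m and z of lamparm in the frame of rest between -0.004 and 0.004 m and angle between the x axis of lamparm and the x axis of rest, either way round below 0.1 rad and angle between the z axis of lamparm and the z axis of rest, either way round below 0.1 rad and value of joint wheel above 1.95 rad), for 0.2 s.
At the end, for the whole second after the job is handed in: the lamp arm lies in the rest, released and still: origin within 6 mm along the slope, 8 mm sideways and 4 mm in height of the rest's, axes within 0.1 rad, head at the low end; the star wheel stands at 1.95 rad or more (stop 2.2), bolt across (all of step 3 and contact force between lamparm and the fingers below 0.1 N and linear speed of lamparm below 0.02 m/s); the robot touches nothing.
It fails at once if the lamp arm is squeezed hard, more than 65 N on each side (contact force between lamparm and the fingers above 130 N).
It fails at once if the lamp arm is dropped or forced into the cradle, more than 120 N between them (contact force between lamparm and cradle above 120 N).
It fails at once if a bystander is moved more than 20 mm (distance of any of slidebox, jar, dish from where it was at the start of the episode above 0.02 m).
It also fails if it takes over 72 s, if anything falls off the work surface, if the arm or the gripper's body presses on something with over 40 N, if the wrist force passes 120 N, or if a joint passes its speed limit or range.

## Working session

There is one attempt and no reset: what is moved stays moved. The work goes in short steps, Python scripts to look and compute and a tool call to move; the robot and the scene stay as the last step left them, time stands still between calls to the robot, and variables do not carry over. Pictures are saved under pics/ and viewed, at most 11 in all, crops included, and the job is handed in when it is done.

Besides the shell and the picture viewer there is one more tool, called after "Emit:" as name(argument=value, ...) on one line, values as JSON. jog_arm: Moves the arm, as the interface text tells. Its arguments: {"type":"object","properties":{"turn":{"type":"array"},"translation":{"type":"array"},"grip":{"type":"array"},"force":{"type":"number"}},"required":["turn","translation","grip"]}

```bash
mkdir -p pics; python3 - <<'E'
from plant import r,cams,models
import cv2,numpy as np
for c in("top","side"):
    im=cams.snapshot(c); cv2.imwrite(f"pics/{c}0.png",im[:,:,::-1]); p=cams.camera_params(c); print(c,p)
    for n in("lamparm","rest","cradle","wheel_hub","slidebox","jar","dish"):
        print(n,[(np.round(d["position"],3).tolist(),round(d["p"],2)) for d in models.place_of(c,n)])
        if n=="lamparm":
            for d in models.masks_of(c,n):
                ys,xs=np.nonzero(d["pixels"]); print(" mask",xs.mean().round(),ys.mean().round(),len(xs),round(d["p"],2))
s=r.get_state();print(s)
E
```

```text
top {'fx': 483.6999680136938, 'fy': 483.6999680136938, 'cx': 276.19969502178344, 'cy': 207.5699395658962, 'eye': array([ 0.28914326, -0.03449593,  1.32266161]), 'orientation': array([-0.06387751,  0.07400723,  0.70561224, -0.70182189])}
lamparm [([0.322, -0.347, -0.001], 0.92), ([0.55, -0.374, -0.0], 0.9), ([0.541, -0.234, 0.002], 0.67)]
 mask 340.0 206.0 993 0.86
 mask 150.0 218.0 515 0.74
 mask 387.0 294.0 1247 0.7
 mask 387.0 209.0 476 0.63
rest [([0.565, 0.117, 0.101], 0.78)]
cradle [([0.569, 0.117, 0.003], 0.56)]
wheel_hub []
slidebox [([0.766, -0.247, -0.002], 0.81), ([0.41, -0.054, -0.001], 0.5)]
jar [([0.41, -0.054, -0.001], 0.89)]
dish [([0.776, -0.07, 0.001], 0.93)]
side {'fx': 537.7251973231785, 'fy': 537.7251973231785, 'cx': 279.8693375724725, 'cy': 210.6952087969506, 'eye': array([-0.1179148 , -0.78786763,  1.06531332]), 'orientation': array([ 0.36532605, -0.14288373, -0.32359435,  0.86105041])}
lamparm [([0.316, -0.348, -0.004], 0.98), ([0.538, -0.228, 0.002], 0.69), ([0.546, -0.372, 0.002], 0.66)]
 mask 286.0 364.0 1950 0.85
 mask 369.0 312.0 774 0.76
 mask 328.0 275.0
[... 280 characters left out ...]
7399,  0.68905719, -0.19457558,  1.56531166,  0.15731246,
        0.90250188, -0.21507276]), 'qd': array([-5.31733452e-04,  1.43925831e-03,  7.67889415e-05,  1.00425817e-03,
       -1.97203586e-03, -9.17687392e-04, -9.04739525e-05]), 'joint_torque': array([ 6.06802641e-04, -5.27489269e+01, -1.26674406e+00, -1.53747135e+01,
       -5.18332876e-02, -5.93897730e-04,  2.12846692e-05]), 'tool_pos': array([0.20537411, 0.59031419, 0.25776572]), 'eef_rot': array([1.66610594e-01, 9.86022772e-01, 5.11981751e-05, 1.71095641e-05]), 'contact_force': array([ 0.38698388, -0.19685807,  0.6801119 ]), 'moment': array([-0.00393379, -0.0169057 , -0.01188666]), 'finger_force': 0.0, 'opening': 0.9960238165176372}
```

```bash
python3 - <<'E'
import cv2,numpy as np
a=cv2.imread("pics/top0.png");b=cv2.imread("pics/side0.png")
cv2.imwrite("pics/top0v.png",cv2.resize(a,(800,600),interpolation=3));cv2.imwrite("pics/side0v.png",cv2.resize(b,(800,600),interpolation=3))
E
```

```text
(no output)
```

View pics/top0v.png

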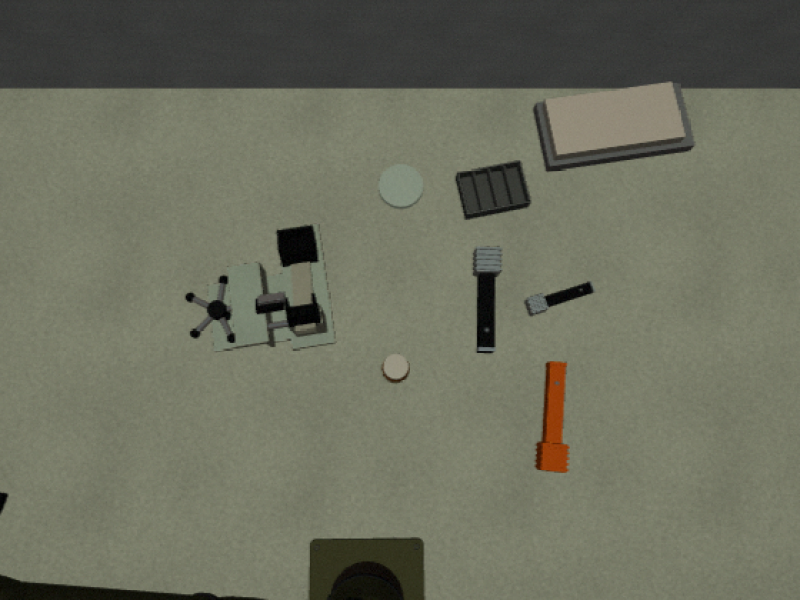

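View pics/side0v.png

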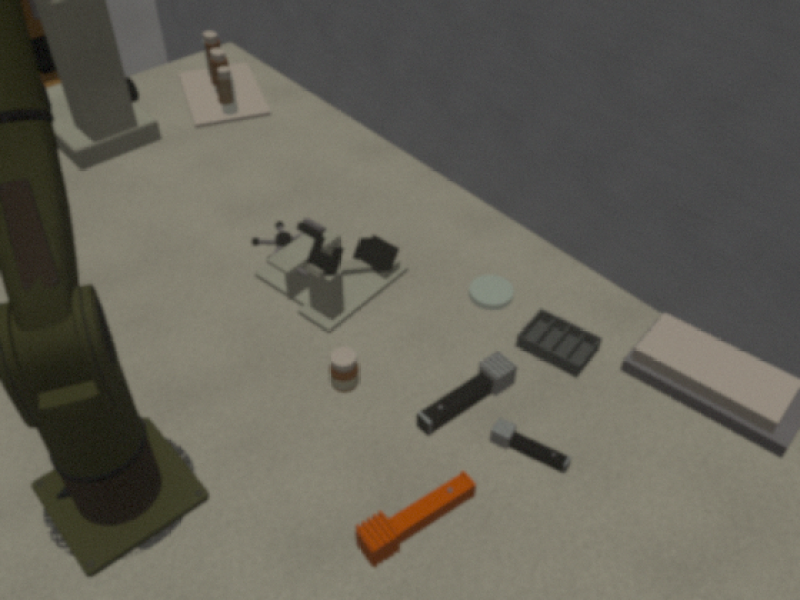

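Candidates (zoomed top view, 800x600): black/silver large (486,300), black/silver small (560,297) and orange (552,418). The lamparm is not orange and is the larger in its colour, so I choose (486,300). Next I fit poses and check in a crop.

```bash
cat > h.py <<'E'
from plant import r,cams,models
import cv2,numpy as np
from scipy.spatial.transform import Rotation as R
from scipy.optimize import least_squares
P={c:cams.camera_params(c) for c in("top","side")}
def proj(c,X):
    p=P[c];X=np.atleast_2d(X);q=(X-p["eye"])@R.from_quat(p["orientation"]).as_matrix()
    return np.c_[p["cx"]+p["fx"]*q[:,0]/-q[:,2],p["cy"]+p["fy"]*-q[:,1]/-q[:,2]]
def unproj(c,uv,z):
    p=P[c];uv=np.atleast_2d(uv).astype(float)
    d=np.c_[(uv[:,0]-p["cx"])/p["fx"],-(uv[:,1]-p["cy"])/p["fy"],-np.ones(len(uv))]@R.from_quat(p["orientation"]).as_matrix().T
    return p["eye"]+d*((z-p["eye"][2])/d[:,2])[:,None]
def snap(c): return np.ascontiguousarray(cams.snapshot(c)[:,:,::-1])
def box(x0,x1,w,h,z0=0): return np.array([[x,y,z] for x in(x0,x1) for y in(-w/2,w/2) for z in(z0,h)])/1000
LAMP=[box(-100,-50,46,46),box(-50,100,30,34)]
def pose(v): return R.from_euler("ZYX",v[3:]).as_matrix(),np.array(v[:3])
def sil(c,Rm,t,boxes,shape=(420,560),s=4):
    m=np.zeros((shape[0]*s,shape[1]*s),np.uint8)
    for b in boxes:
        h=cv2.convexHull(((proj(c,b@Rm.T+t)+.5)*s).astype(np.float32)).astype(np.int32);cv2.fillPoly(m,[h],1)
    return cv2.resize(m.astype(np.float32),shape[::-1],interpolation=cv2.INTER_AREA)
def draw(im,c,Rm,t,boxes,s,o,col):
    for b in boxes:
        p=((proj(c,b@Rm.T+t)+.5-o)*s).astype(int)
        for i in range(8):
            for j in range(i):
                if bin(i^j).count("1")==1: cv2.line(im,tuple(map(int,p[i])),tuple(map(int,p[j])),col,1)
def crop(im,x0,x1,y0,y1,s): return cv2.resize(im[y0:y1,x0:x1],None,fx=s,fy=s,interpolation=cv2.INTER_CUBIC)
E
python3 - <<'E'
from h import *
from scipy.optimize import minimize
ms={}
for c in("top","side"):
    im=snap(c);cv2.imwrite(f"pics/{c}1.png",im)
    g=proj(c,[.54,-.231,.02])[0]
    L=[d["pixels"] for d in models.masks_of(c,"lamparm")]
    ms[c]=min(L,key=lambda m:np.hypot(*(np.array(np.nonzero(m))[::-1].mean(1)-g)))
    print(c,ms[c].sum(),g)
def cost(v):
    Rm,t=pose([v[0]/1e3,v[1]/1e3,0,v[2]/100,0,0])
    return sum(np.abs(cv2.GaussianBlur(sil(c,Rm,t,LAMP),(0,0),1)-cv2.GaussianBlur(ms[c].astype(np.float32),(0,0),1)).sum() for c in ms)
best=min((minimize(cost,[540,-231,y*100],method="Nelder-Mead",options=dict(initial_simplex=np.array([540,-231,y*100])+np.array([[0,0,0],[8,0,0],[0,8,0],[0,0,8]]))) for y in(np.pi,np.pi+.15,np.pi-.15)),key=lambda o:o.fun)
print("lamp",best.x,best.fun)
v=best.x
im=cv2.imread("pics/top1.png");A=crop(im,290,430,150,290,4)
draw(A,"top",*pose([v[0]/1e3,v[1]/1e3,0,v[2]/100,0,0]),LAMP,4,np.array([290,150]),(0,255,0))
# cradle from hub and balls
k=.7
hub=unproj("top",[218*k,309*k],.08)[0];B=unproj("top",np.array([(224,280),(190,297),(195,333),(231,338)])*k,.068)
print("hub",hub);print(np.linalg.norm((B-hub)[:,:2],axis=1),np.degrees(np.arctan2((B-hub)[:,1],(B-hub)[:,0])))
C=crop(im,110,250,140,260,4)
cv2.imwrite("pics/ab.png",np.hstack([A[:480,:300],C[:,:500]]))
E
```

```text
top 474 [340.56794252 209.75012264]
side 1539 [325.91963821 276.81289634]
lamp [ 541.12601927 -228.40316571  309.48940524] 1615.8983154296875
hub [0.51309738 0.26839175 0.08      ]
[0.05702192 0.06064241 0.06010385 0.05654547] [  -5.86429714   65.80513005  134.52946893 -156.0093141 ]
```

View pics/ab.png

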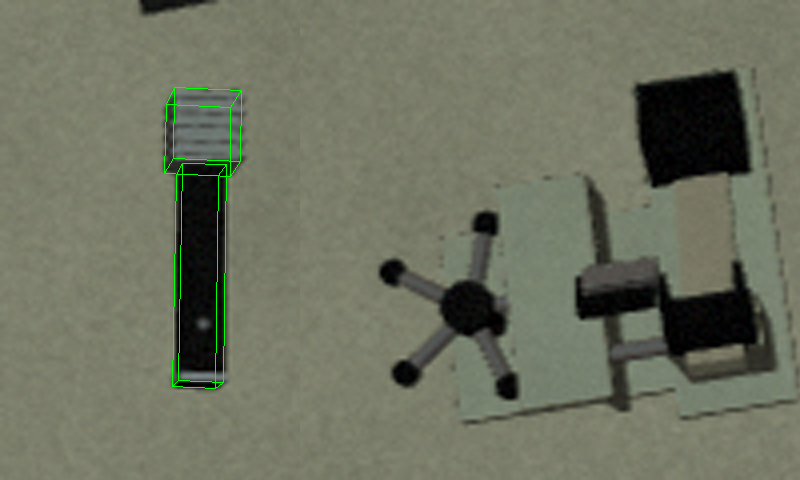

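The crop shows the chosen black arm with its silver head (ab.png 205,130) and a tail at (197,380). The model outline sits on it. The star wheel hub is at about (467,307) and the black head trough at (693,130). Next I fit the cradle.

```bash
cat >> h.py <<'E'
S30=R.from_euler("y",-30,degrees=True).as_matrix() # rest axes in cradle
def cradle(v): return R.from_euler("z",v[2]).as_matrix(),np.array([v[0],v[1],0.])
def rest(v):
    Rm,t=cradle(v); return Rm@S30,t+[0,0,.105]
E
cat > f.py <<'E'
from h import *
def pk(x,y): return np.array([(x-300)/4+110-.5+.125,y/4+140-.5+.125])
hood=[((-45,-72,86),pk(583,176)),((105,-72,86),pk(612,403)),((-45,-132,86),pk(495,187))]
k=.7;ko=-.15
hubs=[("top",(30,-160,82),pk(467,306)),("side",(30,-160,76),np.array([283*k,238*k])+ko)]
mid=[(pk(684.5,78.5),-105),(pk(701,179),-59)]
place=[(.569,.117),(.569,.121),(.565,.117),(.57,.122)]
def res(v):
    Rm,t=cradle(v);Rr,tr=rest(v);o=[]
    for X,u in hood:o+=list((proj("top",np.array(X)/1e3@Rm.T+t)[0]-u))
    for c,X,u in hubs:o+=list((proj(c,np.array(X)/1e3@Rm.T+t)[0]-u)*1.)
    for u,x in mid:
        o.append((proj("top",np.array([x,0,16])/1e3@Rr.T+tr)[0]-u)[0])
    for p in place:o+=list((np.array(p)-v[:2])*150)
    return o
s=least_squares(res,[.568,.119,3.3],loss="soft_l1");v=s.x
print(v,np.degrees(v[2]));print(np.round(res(v),1))
Rm,t=cradle(v);Rr,tr=rest(v)
hub=np.array([.03,-.16,.066])@Rm.T+t;print("hub",hub)
B=unproj("top",[pk(*q) for q in[(486,222),(392,271),(405,373),(508,386),]],.068)
d=(B-hub)[:,:2];print(np.linalg.norm(d,axis=1),np.degrees(np.arctan2(d[:,1],d[:,0])))
def b2(x0,x1,y0,y1,z0,z1):return np.array([[x,y,z] for x in(x0,x1) for y in(y0,y1) for z in(z0,z1)])/1000
parts=[(Rm,t,[b2(-45,105,-132,-72,0,86)]),(Rr,tr,[b2(-105,-59,-28.5,28.5,0,16),b2(68,92,-20.5,20.5,0,26),b2(72,88,-74,-28,0,46)])]
O=[]
for c,(x0,x1,y0,y1) in dict(top=(130,230,150,250),side=(165,295,135,245)).items():
    A=crop(cv2.imread(f"pics/{c}1.png"),x0,x1,y0,y1,4)
    for Rq,tq,bs in parts:draw(A,c,Rq,tq,bs,4,np.array([x0,y0]),(0,255,0))
    O.append(cv2.copyMakeBorder(A[:400,:400],0,400-A[:400].shape[0],0,0,0))
cv2.imwrite("pics/cr.png",np.hstack(O))
E
python3 f.py
```

```text
[0.56599993 0.11851979 3.28873268] 188.43050231700488
[ 0.6 -0.4  0.2 -1.  -0.2  0.2 -0.5  0.1 -0.3  0.4  0.9 -2.4  0.5 -0.2
  0.5  0.4 -0.1 -0.2  0.6  0.5]
hub [0.51286655 0.27239261 0.066     ]
[0.05986495 0.05869158 0.05785663 0.05686543] [  -7.62914019   63.16123204  135.57449822 -151.94135222]
```

View pics/cr.png

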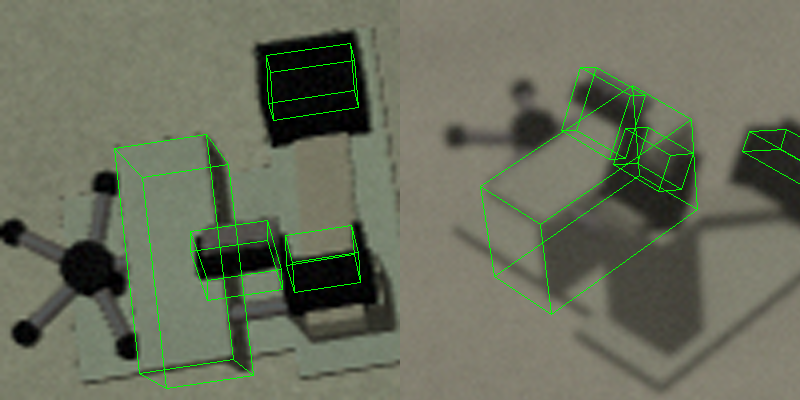

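The outlines sit on the cradle, hood and housing within about 1 to 2 px. The cradle is at (0.566, 0.1185) with yaw 188.4°. The open spokes stand at world angles of about 64° and 136°.

```bash
cat >> h.py <<'E'
CR=[.566,.1185,3.2887]; FX=np.diag([1.,-1,-1])
def rel(T,Rt):
    s=r.get_state();R0=R.from_quat(s["eef_rot"])
    return np.round(R0.inv().apply(np.array(T)-s["tool_pos"]),4).tolist(),np.round((R0.inv()*R.from_matrix(Rt)).as_rotvec(),3).tolist()
def lampgrip(v,x,z): # grip pose on lamp at pose v
    Rm,t=pose(v);return t+Rm@[x,0,z],Rm@FX
E
python3 - <<'E'
from h import *
v=[.5411,-.2284,0,3.0949,0,0]
p,Rt=lampgrip(v,.003,.15);print("via",rel([.45,.2,.28],Rt));print("above",rel(p,Rt))
E
```

```text
via ([-0.3593, -0.2883, -0.0223], [0.0, 0.0, -0.288])
above ([-0.5832, -0.6638, 0.1077], [0.0, 0.0, -0.288])
```

Emit:
jog_arm(turn=[[0, 0, -0.288], [0, 0, -0.288], [0, 0, -0.288], [0, 0, -0.288], [0, 0, -0.288], [0, 0, -0.288], [0, 0, -0.288], [0, 0, -0.288], [0, 0, -0.288], [0, 0, -0.288], [0, 0, -0.288], [0, 0, -0.288], [0, 0, -0.288], [0, 0, -0.288], [0, 0, -0.288], [0, 0, -0.288], [0, 0, -0.288], [0, 0, -0.288], [0, 0, -0.288], [0, 0, -0.288]], translation=[[-0.3593, -0.2883, -0.022], [-0.3593, -0.2883, -0.022], [-0.3593, -0.2883, -0.022], [-0.3593, -0.2883, -0.022], [-0.3593, -0.2883, -0.022], [-0.3593, -0.2883, -0.022], [-0.3593, -0.2883, -0.022], [-0.3593, -0.2883, -0.022], [-0.5832, -0.6638, 0.108], [-0.5832, -0.6638, 0.108], [-0.5832, -0.6638, 0.108], [-0.5832, -0.6638, 0.108], [-0.5832, -0.6638, 0.108], [-0.5832, -0.6638, 0.108], [-0.5832, -0.6638, 0.108], [-0.5832, -0.6638, 0.108], [-0.5832, -0.6638, 0.108], [-0.5832, -0.6638, 0.108], [-0.5832, -0.6638, 0.108], [-0.5832, -0.6638, 0.108]], grip=[0.25, 0.25, 0.25, 0.25, 0.25, 0.25, 0.25, 0.25, 0.25, 0.25, 0.25, 0.25, 0.25, 0.25, 0.25, 0.25, 0.25, 0.25, 0.25, 0.25])

```text
clock: 3.6
tool_pos: [0.5384, -0.2269, 0.1502]
eef_rot: [0.022, 1.0, 0.0, 0.0]
contact_force: [0.7, 0.2, 0.0]
opening: 0.752
finger_force: 0.0
```

```bash
python3 - <<'E'
from h import *
v=[.5411,-.2284,0,3.0949,0,0]
print(r.get_state()["clock"],r.get_state()["contact_force"],r.get_state()["moment"]);print(rel(*lampgrip(v,.003,.06)),rel(*lampgrip(v,.003,.022)))
E
```

```text
3.6 [0.67829353 0.21255805 0.00341361] [0.02777696 0.01361082 0.00174561]
([0.0003, -0.0014, 0.0902], [0.0, 0.001, 0.002]) ([0.0003, -0.0014, 0.1282], [0.0, 0.001, 0.002])
```

Emit:
jog_arm(turn=[[0, 0, 0], [0, 0, 0], [0, 0, 0], [0, 0, 0], [0, 0, 0], [0, 0, 0], [0, 0, 0], [0, 0, 0], [0, 0, 0], [0, 0, 0], [0, 0, 0], [0, 0, 0], [0, 0, 0]], translation=[[0, -0.001, 0.04], [0, -0.001, 0.08], [0, -0.001, 0.11], [0, -0.001, 0.128], [0, -0.001, 0.128], [0, -0.001, 0.128], [0, -0.001, 0.128], [0, -0.001, 0.128], [0, -0.001, 0.128], [0, -0.001, 0.128], [0, -0.001, 0.128], [0, -0.001, 0.128], [0, -0.001, 0.128]], grip=[0.25, 0.25, 0.25, 0.25, 0.25, 0.25, 1, 1, 1, 1, 1, 1, 1], force=47)

```text
clock: 5.22
tool_pos: [0.5381, -0.2292, 0.0218]
eef_rot: [0.023, 1.0, 0.0, 0.0]
contact_force: [-1.0, 0.7, 2.2]
opening: 0.337
finger_force: 47.0
```

Emit:
jog_arm(turn=[[0, 0, 0], [0, 0, 0], [0, 0, 0], [0, 0, 0], [0, 0, 0], [0, 0, 0]], translation=[[0, 0, -0.005], [0, 0, -0.01], [0, 0, -0.015], [0, 0, -0.02], [0, 0, -0.02], [0, 0, -0.02]], grip=[1, 1, 1, 1, 1, 1])

```text
clock: 5.98
tool_pos: [0.5381, -0.2293, 0.0418]
eef_rot: [0.023, 1.0, -0.0, 0.0]
contact_force: [0.7, 0.7, -6.9]
opening: 0.336
finger_force: 47.0
```

```bash
python3 - <<'E'
from h import *
s=r.get_state();print(s["clock"],s["tool_pos"],s["contact_force"],s["moment"],s["finger_force"],s["joint_torque"])
im=snap("side");cv2.imwrite("pics/lift.png",crop(im,270,390,200,320,4))
E
```

```text
5.975 [ 0.53805315 -0.22931665  0.04182819] [ 0.6553532   0.67605949 -6.89206144] [-0.01129799  0.16376706 -0.01245161] 46.999689638614655 [-1.61753199e-01 -5.93415999e+01 -2.47246049e+00 -8.27446729e+00
  1.46562484e-02 -1.43727176e-01  1.06541795e-02]
```

View pics/lift.png

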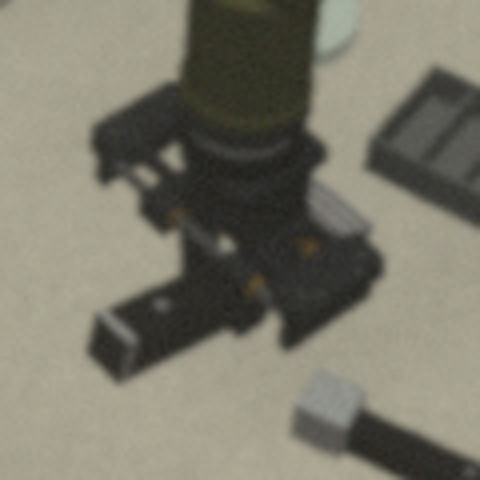

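The picture shows the arm gripped mid-way with the tail at (115,345) up and the head low. Only 6.9 N of 9 N is carried, so the head still rests on the bench. From the moment, the balance lies about 36–40 mm headward, so I shift the grip by −36 mm.

Emit:
jog_arm(turn=[[0, 0, 0], [0, 0, 0], [0, 0, 0], [0, 0, 0], [0, 0, 0], [0, 0, 0], [0, 0, 0], [0, 0, 0], [0, 0, 0], [0, 0, 0], [0, 0, 0], [0, 0, 0], [0, 0, 0], [0, 0, 0], [0, 0, 0], [0, 0, 0], [0, 0, 0], [0, 0, 0], [0, 0, 0]], translation=[[0, 0, 0.007], [0, 0, 0.014], [0, 0, 0.019], [0, 0, 0.0195], [0, 0, 0.0195], [0, 0, 0.0195], [0, 0, 0.0195], [0, 0, 0.0195], [-0.01, 0, 0.0195], [-0.025, 0, 0.0195], [-0.036, 0, 0.0195], [-0.036, 0, 0.0195], [-0.036, 0, 0.0195], [-0.036, 0, 0.0195], [-0.036, 0, 0.0195], [-0.036, 0, 0.0195], [-0.036, 0, 0.0195], [-0.036, 0, 0.0195], [-0.036, 0, 0.0195]], grip=[1, 1, 1, 1, 0.55, 0.5, 0.5, 0.5, 0.5, 0.5, 0.5, 0.5, 1, 1, 1, 1, 1, 1, 1], force=47)

```text
clock: 8.4
tool_pos: [0.5733, -0.231, 0.0221]
eef_rot: [0.023, 1.0, -0.0, -0.001]
contact_force: [-3.6, -0.7, 1.5]
opening: 0.337
finger_force: 47.0
```

Emit:
jog_arm(turn=[[0, 0, 0], [0, 0, 0], [0, 0, 0], [0, 0, 0], [0, 0, 0], [0, 0, 0]], translation=[[0, 0, -0.005], [0, 0, -0.01], [0, 0, -0.015], [0, 0, -0.02], [0, 0, -0.02], [0, 0, -0.02]], grip=[1, 1, 1, 1, 1, 1])

```text
clock: 9.15
tool_pos: [0.5739, -0.2309, 0.0421]
eef_rot: [0.023, 1.0, 0.0, -0.0]
contact_force: [0.2, -0.4, -8.7]
opening: 0.338
finger_force: 47.0
```

```bash
python3 - <<'E'
from h import *
s=r.get_state();print(s["clock"],s["tool_pos"],s["contact_force"],s["moment"],s["finger_force"])
E
```

```text
9.15 [ 0.57391285 -0.23086997  0.04214281] [ 0.21009846 -0.41881402 -8.70874001] [ 0.02736535  0.01383407 -0.03768387] 46.999865993857384
```

Emit:
jog_arm(turn=[[0, 0, 0], [0, 0, 0], [0, 0, 0], [0, 0, 0], [0, 0, 0], [0, 0, 0], [0, 0, 0], [0, 0, 0], [0, 0, 0], [0, 0, 0], [0, 0, 0], [0, 0, 0], [0, 0, 0], [0, 0, 0], [0, 0, 0]], translation=[[0, 0, -0.01], [0, 0, -0.03], [0, 0, -0.06], [0, 0, -0.09], [0, 0, -0.12], [0, 0, -0.15], [0, 0, -0.18], [0, 0, -0.2], [0, 0, -0.21], [0, 0, -0.21], [0, 0, -0.21], [0, 0, -0.21], [0, 0, -0.21], [0, 0, -0.21], [0, 0, -0.21]], grip=[1, 1, 1, 1, 1, 1, 1, 1, 1, 1, 1, 1, 1, 1, 1])

```text
clock: 11.02
tool_pos: [0.574, -0.2309, 0.2521]
eef_rot: [0.023, 1.0, 0.0, -0.0]
contact_force: [-0.3, -0.4, -8.1]
opening: 0.333
finger_force: 47.0
```

```bash
cat > hold.py <<'E'
from h import *
from scipy.optimize import minimize
# estimate lamp-in-tool: x shift along lamp and pitch, from masks in both views
s=r.get_state();T=R.from_quat(s["eef_rot"]).as_matrix();p=s["tool_pos"]
print(s["clock"],p,s["contact_force"],s["moment"])
ms={};ims={}
for c in("side","top"):
    ims[c]=snap(c);g=proj(c,p)[0]
    L=[d["pixels"] for d in models.masks_of(c,"lamparm")]
    L=[m for m in L if np.hypot(*(np.array(np.nonzero(m))[::-1].mean(1)-g))<45]
    if L: ms[c]=max(L,key=lambda m:m.sum());print(c,ms[c].sum())
def lp(v): # grip x, z on lamp, pitch
    Rm=T@FX.T@R.from_euler("y",v[2]/100).as_matrix(); return Rm,p-Rm@[v[0]/1e3,0,v[1]/1e3]
def cost(v):
    f=.004*((v[1]-22)**2+(v[0]+36)**2)*50
    for c in ms:
        S=sil(c,*lp(v),LAMP);f+=(ms[c]*(1-S)).sum()*2
        # model ends visible: penalise model px not masked, weakly
        f+=(S*(1-ms[c])).sum()*.5
    return f
o=minimize(cost,[-34,22,0],method="Nelder-Mead",options=dict(initial_simplex=np.array([-34,22,0.])+np.array([[0,0,0],[8,0,0],[0,4,0],[0,0,8]])))
print("grip x,z mm, pitch .01rad",o.x,o.fun)
O=[]
for c in("side","top"):
    g=proj(c,p)[0].astype(int);x0=min(max(g[0]-50,0),460);y0=min(max(g[1]-50,0),320)
    A=crop(ims[c],x0,x0+100,y0,y0+100,4);draw(A,c,*lp(o.x),LAMP,4,np.array([x0,y0]),(0,255,0));O.append(A)
cv2.imwrite("pics/hold.png",np.hstack(O))
E
python3 hold.py
```

```text
11.025 [ 0.57398631 -0.2308926   0.25211924] [-0.27754796 -0.41488004 -8.09337242] [-0.00364529 -0.04449014 -0.03795294]
side 1141
top 906
grip x,z mm, pitch .01rad [-34.18962904  21.07960902   0.15630974] 835.3249125143268
```

View pics/hold.png

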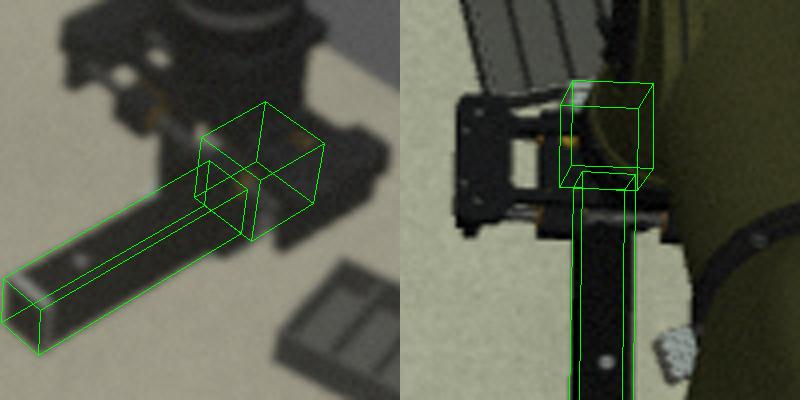

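The overlay matches: side view tail (20,310) and top view arm (603,300) fit a level lamp gripped at x≈−34 mm, z≈21 mm. Step 1 looks met, so I move to the cradle hover.

```bash
cat >> h.py <<'E'
def seat(dx,dz,dy=0,gx=-.034,gz=.0215):
    Rr,tr=rest(CR);return tr+Rr@[dx+gx,dy,dz+gz],Rr@FX
E
python3 - <<'E'
from h import *
for d in((.004,.14),(.004,.08)):
    p,Rt=seat(*d);print(p,rel(p,Rt))
E
```

```text
[0.67157799 0.13414431 0.2298631 ] ([-0.0804, 0.3693, 0.0224], [0.051, 0.522, -0.189])
[0.64190201 0.12974699 0.17790158] ([-0.051, 0.3635, 0.0743], [0.051, 0.522, -0.189])
```

Emit:
jog_arm(turn=[[0, 0, 0], [0, 0.02, 0], [0.005, 0.06, -0.02], [0.01, 0.12, -0.04], [0.015, 0.18, -0.06], [0.02, 0.24, -0.09], [0.03, 0.3, -0.11], [0.035, 0.36, -0.13], [0.04, 0.42, -0.15], [0.045, 0.47, -0.17], [0.051, 0.5, -0.18], [0.051, 0.522, -0.189], [0.051, 0.522, -0.189], [0.051, 0.522, -0.189], [0.051, 0.522, -0.189]], translation=[[0, 0.01, 0], [-0.005, 0.03, 0], [-0.01, 0.06, 0.002], [-0.02, 0.1, 0.004], [-0.03, 0.14, 0.008], [-0.04, 0.18, 0.01], [-0.048, 0.22, 0.013], [-0.056, 0.26, 0.015], [-0.065, 0.3, 0.018], [-0.072, 0.33, 0.02], [-0.077, 0.35, 0.021], [-0.08, 0.362, 0.022], [-0.0804, 0.3693, 0.0224], [-0.0804, 0.3693, 0.0224], [-0.0804, 0.3693, 0.0224]], grip=[1, 1, 1, 1, 1, 1, 1, 1, 1, 1, 1, 1, 1, 1, 1])

```text
clock: 13.1
tool_pos: [0.6718, 0.1333, 0.2302]
eef_rot: [-0.07, 0.964, -0.019, -0.258]
contact_force: [0.5, -0.2, -8.9]
opening: 0.331
finger_force: 47.0
```

```bash
python3 - <<'E'
from h import *
print(rel(*seat(.004,.14)),rel(*seat(.004,.05)))
E
python3 hold.py
```

```text
([-0.0001, 0.0008, 0.0004], [-0.0, 0.001, -0.002]) ([-0.0, 0.0009, 0.0904], [-0.0, 0.001, -0.002])
13.1 [0.67179291 0.13332092 0.23024575] [ 0.52737735 -0.16055234 -8.91308026] [ 0.19942814 -1.37188614 -0.01854578]
side 810
grip x,z mm, pitch .01rad [-34.09958948  20.95692486   1.49124763] 146.7524131755364
```

View pics/hold.png

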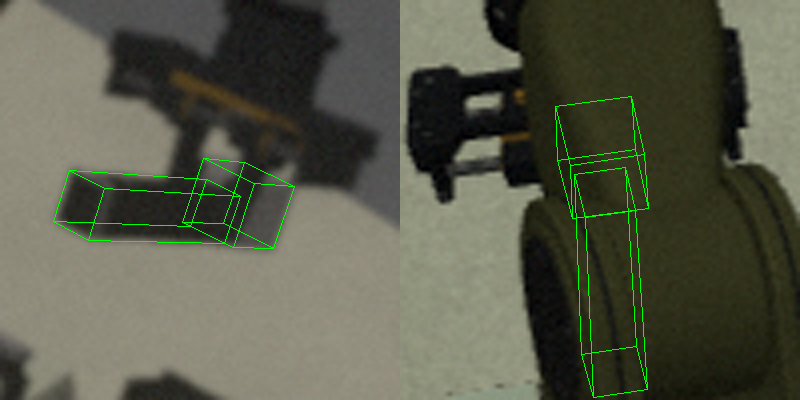

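Emit:
jog_arm(turn=[[0, 0, 0], [0, 0, 0], [0, 0, 0], [0, 0, 0], [0, 0, 0], [0, 0, 0], [0, 0, 0], [0, 0, 0], [0, 0, 0]], translation=[[0, 0.001, 0.01], [0, 0.001, 0.03], [0, 0.001, 0.05], [0, 0.001, 0.07], [0, 0.001, 0.09], [0, 0.001, 0.1], [0, 0.001, 0.11], [0, 0.001, 0.113], [0, 0.001, 0.113]], grip=[1, 1, 1, 1, 1, 1, 1, 1, 1])

```text
clock: 14.42
tool_pos: [0.6158, 0.127, 0.1322]
eef_rot: [-0.071, 0.963, -0.019, -0.258]
contact_force: [0.2, 0.4, -8.7]
opening: 0.335
finger_force: 47.0
```

```bash
python3 - <<'E'
from h import *
s=r.get_state();T=R.from_quat(s["eef_rot"]).as_matrix();p=s["tool_pos"];Rm=T@FX
Rr,tr=rest(CR);print(s["clock"],s["contact_force"],(Rr.T@(p-Rm@[-.034,0,.0215]-tr))*1e3)
im=snap("side");A=crop(im,180,320,110,230,5)
draw(A,"side",Rm,p-Rm@[-.034,0,.0215],LAMP,5,np.array([180,110]),(0,255,0))
cv2.imwrite("pics/ins.png",A)
E
```

```text
14.425 [ 0.24513112  0.4332539  -8.69267805] [ 3.83441424 -1.10965711 27.26331654]
```

View pics/ins.png

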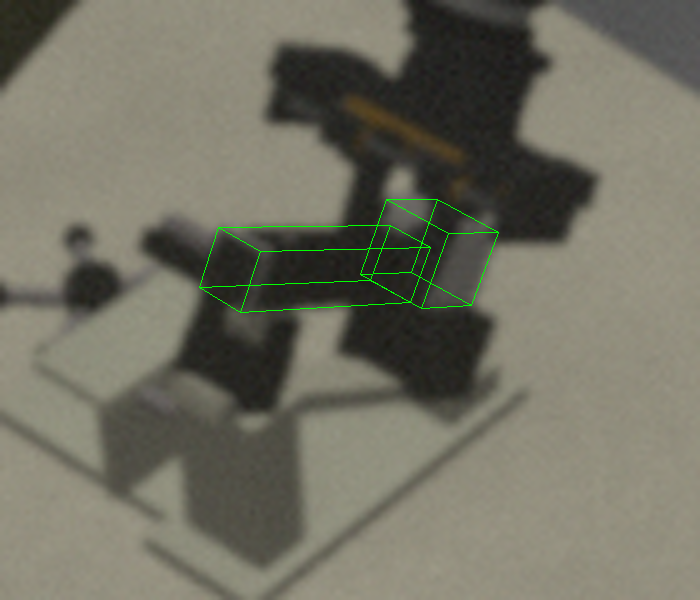

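The picture shows the tail (230,270) over the fork and the head (430,255) over its trough, with a free gap below. I lower the last part slowly.

Emit:
jog_arm(turn=[[0, 0, 0], [0, 0, 0], [0, 0, 0], [0, 0, 0], [0, 0, 0], [0, 0, 0], [0, 0, 0]], translation=[[0, -0.001, 0.004], [0, -0.001, 0.009], [0, -0.001, 0.014], [0, -0.001, 0.018], [0, -0.001, 0.021], [0, -0.001, 0.023], [0, -0.001, 0.023]], grip=[1, 1, 1, 1, 1, 1, 1])

```text
clock: 15.35
tool_pos: [0.6042, 0.1242, 0.112]
eef_rot: [-0.071, 0.963, -0.019, -0.258]
contact_force: [0.1, 0.5, -9.1]
opening: 0.339
finger_force: 47.0
```

Emit:
jog_arm(turn=[[0, 0, 0], [0, 0, 0], [0, 0, 0]], translation=[[0, 0, 0.0015], [0, 0, 0.003], [0, 0, 0.003]], grip=[1, 1, 1])

```text
clock: 15.72
tool_pos: [0.6033, 0.1242, 0.1102]
eef_rot: [-0.071, 0.964, -0.019, -0.257]
contact_force: [1.8, 0.5, -3.6]
opening: 0.337
finger_force: 47.0
```

```bash
cat > st.py <<'E'
from h import *
s=r.get_state();T=R.from_quat(s["eef_rot"]).as_matrix();p=s["tool_pos"];Rm=T@FX
Rr,tr=rest(CR);print(s["clock"],s["contact_force"],Rr.T@s["contact_force"],(Rr.T@(p-Rm@[-.034,0,.0215]-tr))*1e3)
E
python3 st.py
```

```text
15.725 [ 1.84639465  0.51522459 -3.61340996] [-3.45386139 -0.23902014 -2.17831862] [ 3.85231693 -0.14096641  1.81157683]
```

The seat now carries the arm. Still holding it, I slide it gently downhill to the stop.

Emit:
jog_arm(turn=[[0, 0, 0], [0, 0, 0], [0, 0, 0], [0, 0, 0], [0, 0, 0]], translation=[[-0.001, 0, 0.0005], [-0.002, 0, 0.0005], [-0.003, 0, 0.0005], [-0.004, 0, 0.0005], [-0.004, 0, 0.0005]], grip=[1, 1, 1, 1, 1])

```text
clock: 16.35
tool_pos: [0.6068, 0.1248, 0.108]
eef_rot: [-0.071, 0.964, -0.019, -0.257]
contact_force: [4.1, 0.2, 6.6]
opening: 0.336
finger_force: 47.0
```

```bash
python3 st.py
```

```text
16.35 [4.06632232 0.21286328 6.57102934] [-0.22500917  0.38546652  7.71748022] [-0.27076508 -0.29560708  1.6862704 ]
```

Emit:
jog_arm(turn=[[0, 0, 0], [0, 0, 0], [0, 0, 0]], translation=[[-0.001, 0, -0.0008], [-0.002, 0, -0.0008], [-0.002, 0, -0.0008]], grip=[1, 1, 1])

```text
clock: 16.73
tool_pos: [0.6085, 0.125, 0.107]
eef_rot: [-0.071, 0.963, -0.019, -0.258]
contact_force: [3.5, 0.9, 5.3]
opening: 0.337
finger_force: 47.0
```

```bash
python3 st.py
```

```text
16.725 [3.47287126 0.94436811 5.2556407 ] [-0.4671678  -0.42512397  6.3384106 ] [-2.24147896 -0.21830212  1.72761812]
```

Emit:
jog_arm(turn=[[0, 0, 0], [0, 0, 0], [0, 0, 0]], translation=[[-0.001, 0, -0.0005], [-0.002, 0, -0.0005], [-0.002, 0, -0.0005]], grip=[1, 1, 1])

```text
clock: 17.1
tool_pos: [0.6093, 0.1251, 0.1066]
eef_rot: [-0.071, 0.963, -0.019, -0.259]
contact_force: [1.6, 1.8, 7.2]
opening: 0.335
finger_force: 47.0
```

```bash
python3 st.py
```

```text
17.1 [1.5526549  1.75022253 7.22317875] [ 2.05930123 -1.50373473  7.15167028] [-3.08789719 -0.15267378  1.83689563]
```

Contact with the stop is felt: along-slope force has risen and the motion has stalled. I release and back straight out.

Emit:
jog_arm(turn=[[0, 0, 0], [0, 0, 0], [0, 0, 0], [0, 0, 0], [0, 0, 0], [0, 0, 0], [0, 0, 0], [0, 0, 0], [0, 0, 0], [0, 0, 0], [0, 0, 0], [0, 0, 0]], translation=[[0, 0, -0.0005], [0, 0, -0.0005], [0, 0, -0.0005], [0, 0, -0.0005], [0, 0, -0.0005], [0, 0, -0.02], [0, 0, -0.06], [0, 0, -0.1], [0, 0, -0.14], [0, 0, -0.17], [0, 0, -0.17], [0, 0, -0.17]], grip=[0.6, 0.5, 0.4, 0.35, 0.35, 0.35, 0.35, 0.35, 0.35, 0.35, 0.35, 0.35])

```text
clock: 18.6
tool_pos: [0.6933, 0.1375, 0.252]
eef_rot: [-0.071, 0.963, -0.019, -0.259]
contact_force: [-0.1, -0.1, 0.3]
opening: 0.651
finger_force: 0.0
```

```bash
python3 - <<'E'
from h import *
s=r.get_state();print(s["clock"],s["tool_pos"],s["contact_force"])
Rr,tr=rest(CR)
for c in("side","top"):
    snap_=snap(c)
    for d in models.place_of(c,"lamparm"):
        print(c,d["p"],d["position"],Rr.T@(d["position"]-tr)*1e3)
    print("rest",[d["position"] for d in models.place_of(c,"rest")])
    if c=="side":
        A=crop(snap_,180,320,110,230,5);draw(A,"side",Rr,tr-Rr@[.002,0,0],LAMP,5,np.array([180,110]),(0,255,0));cv2.imwrite("pics/seat.png",A)
hub=np.array([.03,-.16,.066])@cradle(CR)[0].T+cradle(CR)[1]
# finger waypoints: radius 42, world angle; tool y along cradle x
Rt=np.diag([1.,1,1]);y=cradle(CR)[0][:,0]*-1;z=np.array([0,0,-1.]);Rt=np.c_[np.cross(y,z),y,z]
for a,zz in((26,.2),(26,.072)):
    a=np.radians(a);p=hub+[.042*np.cos(a),.042*np.sin(a),0];p[2]=zz
    print(p,rel(p,Rt), rel(p,Rt@np.diag([-1,-1,1])))
E
```

```text
18.6 [0.6933326  0.13749887 0.25195746] [-0.12136914 -0.12265544  0.32002695]
side 0.92 [0.5688, 0.1193, 0.1066] [-1.70023237 -0.38094282  2.82915048]
side 0.73 [0.3173, -0.3463, -0.006] [ 216.5558111   423.32601014 -253.20031559]
side 0.64 [0.544, -0.3719, 0.0025] [  29.84800476  481.87859276 -135.58955877]
rest [[0.5662, 0.1199, 0.104], [0.5105, 0.2744, 0.0646]]
top 0.77 [0.5471, -0.3755, -0.0004] [  26.19930557  485.89409968 -136.83161287]
top 0.73 [0.3212, -0.3472, 0.0007] [ 216.6790374   424.78794106 -245.53496672]
rest []
[0.550621   0.29078614 0.2       ] ([0.0766, 0.1728, 0.1054], [-0.412, -0.411, 1.531]) ([0.0766, 0.1728, 0.1054], [0.411, -0.412, -1.532])
[0.550621   0.29078614 0.072     ] ([0.0125, 0.1728, 0.2162], [-0.412, -0.411, 1.531]) ([0.0125, 0.1728, 0.2162], [0.411, -0.412, -1.532])
```

View pics/seat.png

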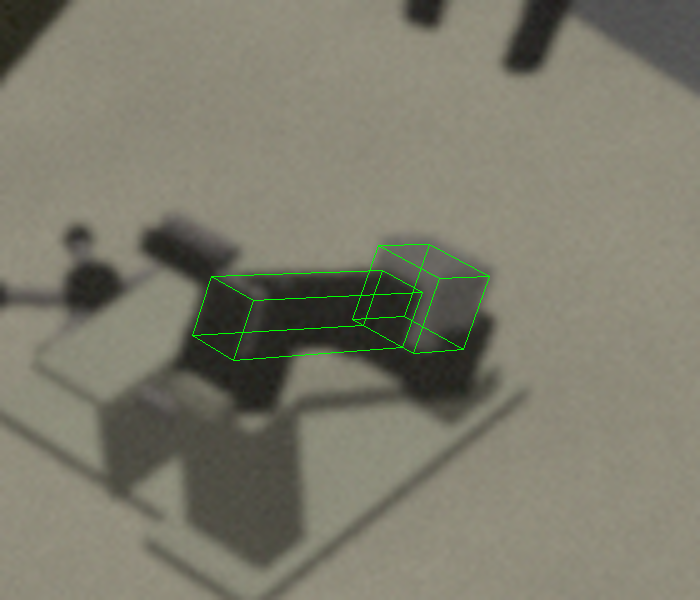

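The outline of the seated pose (head 430,300; tail 225,320) lies on the arm, so the lamp is in the rest. Next is the star wheel: closed fingers, radial, go between the spokes at −8° and 64°.

```bash
cat >> h.py <<'E'
HUB=np.array([.5129,.2724,.066])
def wp(a,z=.07,rad=.048,yaw=30):
    a=np.radians(a);y=np.array([np.cos(np.radians(yaw)),np.sin(np.radians(yaw)),0]);zz=np.array([0,0,-1.])
    return [HUB[0]+rad*np.cos(a),HUB[1]+rad*np.sin(a),z],np.c_[np.cross(y,zz),y,zz]
E
python3 - <<'E'
from h import *
print(r.get_state()["q"]);print(rel(*wp(28,.25)));print(rel(*wp(28,.25,yaw=210)))
E
```

```text
[-0.16734591  1.17480535 -0.35672416  0.53291734  0.22184757  1.97781627
  1.35409062]
([0.0972, 0.1762, 0.0595], [-0.313, -0.46, 1.165])
([0.0972, 0.1762, 0.0595], [0.509, -0.347, -1.896])
```

Emit:
jog_arm(turn=[[0, 0, 0], [-0.03, -0.05, 0.12], [-0.08, -0.12, 0.29], [-0.12, -0.17, 0.44], [-0.16, -0.23, 0.58], [-0.2, -0.29, 0.73], [-0.24, -0.35, 0.88], [-0.28, -0.4, 1.02], [-0.313, -0.46, 1.165], [-0.313, -0.46, 1.165], [-0.313, -0.46, 1.165], [-0.313, -0.46, 1.165], [-0.313, -0.46, 1.165]], translation=[[0, 0, -0.02], [0.01, 0.018, -0.02], [0.024, 0.044, -0.02], [0.036, 0.066, -0.01], [0.049, 0.088, 0], [0.061, 0.11, 0.01], [0.073, 0.132, 0.03], [0.085, 0.154, 0.05], [0.0972, 0.1762, 0.0595], [0.0972, 0.1762, 0.0595], [0.0972, 0.1762, 0.0595], [0.0972, 0.1762, 0.0595], [0.0972, 0.1762, 0.0595]], grip=[0.35, 0.6, 1, 1, 1, 1, 1, 1, 1, 1, 1, 1, 1], force=20)

```text
clock: 20.52
tool_pos: [0.5567, 0.2939, 0.2503]
eef_rot: [0.501, 0.866, 0.0, 0.0]
contact_force: [0.1, 0.5, -0.0]
opening: 0.003
finger_force: 0.0
```

```bash
python3 - <<'E'
from h import *
s=r.get_state();print(s["clock"],s["contact_force"],s["q"],s["opening"]);print(rel(*wp(28,.1)),rel(*wp(28)))
for a in(45,60,75,90,105,120,135,150,165,170): print(a,rel(*wp(a))[0])
E
```

```text
20.525 [ 0.13354623  0.47446577 -0.02122094] [-0.52526943  0.6992035  -0.06187723  1.56406124  0.05253743  0.87913112
 -0.08455127] 0.0031998486862135716
([0.0017, -0.0009, 0.1503], [0.001, 0.001, -0.002]) ([0.0017, -0.0009, 0.1803], [0.001, 0.001, -0.002])
45 [0.0158, -0.0025, 0.1803]
60 [0.0274, -0.0073, 0.1802]
75 [0.0373, -0.015, 0.1802]
90 [0.0449, -0.025, 0.1802]
105 [0.0497, -0.0365, 0.1802]
120 [0.0513, -0.049, 0.1802]
135 [0.0496, -0.0614, 0.1802]
150 [0.0448, -0.073, 0.1802]
165 [0.0372, -0.0829, 0.1802]
170 [0.0341, -0.0857, 0.1802]
```

Emit:
jog_arm(turn=[[0, 0, 0], [0, 0, 0], [0, 0, 0], [0, 0, 0], [0, 0, 0], [0, 0, 0], [0, 0, 0], [0, 0, 0], [0, 0, 0]], translation=[[0.001, 0, 0.04], [0.002, -0.001, 0.08], [0.002, -0.001, 0.11], [0.002, -0.001, 0.13], [0.002, -0.001, 0.145], [0.002, -0.001, 0.16], [0.002, -0.001, 0.172], [0.002, -0.001, 0.18], [0.002, -0.001, 0.18]], grip=[1, 1, 1, 1, 1, 1, 1, 1, 1])

```text
clock: 21.65
tool_pos: [0.5537, 0.2964, 0.0699]
eef_rot: [0.5, 0.866, -0.0, 0.0]
contact_force: [0.9, -0.5, -0.2]
opening: 0.007
finger_force: 0.0
```

```bash
python3 - <<'E'
from h import *
s=r.get_state();print(s["clock"],s["contact_force"],s["tool_pos"])
for a in(28,40,50,60,70,80,90,100,110,120,130,140,150,158,165,170): print(a,rel(*wp(a))[0])
E
```

```text
21.65 [ 0.92845411 -0.49127474 -0.22115313] [0.55373282 0.2963668  0.06994468]
28 [-0.002, 0.0006, -0.0001]
40 [0.008, -0.0001, -0.0001]
50 [0.0161, -0.0022, -0.0001]
60 [0.0237, -0.0058, -0.0001]
70 [0.0305, -0.0106, -0.0001]
80 [0.0364, -0.0165, -0.0001]
90 [0.0412, -0.0233, -0.0001]
100 [0.0448, -0.0309, -0.0001]
110 [0.0469, -0.039, -0.0001]
120 [0.0477, -0.0473, -0.0001]
130 [0.0469, -0.0557, -0.0001]
140 [0.0448, -0.0638, -0.0001]
150 [0.0412, -0.0713, -0.0001]
158 [0.0375, -0.0769, -0.0001]
165 [0.0336, -0.0813, -0.0001]
170 [0.0305, -0.0841, -0.0001]
```

No collision. I push round, about 10° per row, to 130° first.

Emit:
jog_arm(turn=[[0, 0, 0], [0, 0, 0], [0, 0, 0], [0, 0, 0], [0, 0, 0], [0, 0, 0], [0, 0, 0], [0, 0, 0], [0, 0, 0], [0, 0, 0], [0, 0, 0], [0, 0, 0], [0, 0, 0], [0, 0, 0], [0, 0, 0], [0, 0, 0], [0, 0, 0], [0, 0, 0]], translation=[[0.004, 0, 0], [0.008, 0, 0], [0.0121, -0.001, 0], [0.0161, -0.0022, 0], [0.02, -0.004, 0], [0.0237, -0.0058, 0], [0.0272, -0.008, 0], [0.0305, -0.0106, 0], [0.0335, -0.0135, 0], [0.0364, -0.0165, 0], [0.039, -0.0198, 0], [0.0412, -0.0233, 0], [0.0432, -0.027, 0], [0.0448, -0.0309, 0], [0.0469, -0.039, 0], [0.0477, -0.0473, 0], [0.0469, -0.0557, 0], [0.0469, -0.0557, 0]], grip=[1, 1, 1, 1, 1, 1, 1, 1, 1, 1, 1, 1, 1, 1, 1, 1, 1, 1])

```text
clock: 23.9
tool_pos: [0.4803, 0.3089, 0.0702]
eef_rot: [0.5, 0.866, -0.001, -0.001]
contact_force: [0.6, 0.6, 1.0]
opening: 0.007
finger_force: 0.6
```

```bash
python3 - <<'E'
from h import *
s=r.get_state();print(s["clock"],s["contact_force"],s["tool_pos"])
for a in(130,135,140,145,150,155,160,165,170,175): print(a,rel(*wp(a))[0])
im=snap("side");cv2.imwrite("pics/w.png",crop(im,150,290,100,220,5))
E
```

```text
23.9 [0.55123803 0.58277866 1.04577139] [0.48025908 0.3089015  0.07019102]
130 [-0.0007, 0.0017, 0.0002]
135 [-0.0016, -0.0024, 0.0002]
140 [-0.0028, -0.0064, 0.0002]
145 [-0.0044, -0.0103, 0.0002]
150 [-0.0064, -0.014, 0.0002]
155 [-0.0086, -0.0175, 0.0002]
160 [-0.0111, -0.0208, 0.0002]
165 [-0.014, -0.0239, 0.0002]
170 [-0.0171, -0.0268, 0.0002]
175 [-0.0204, -0.0293, 0.0003]
```

View pics/w.png

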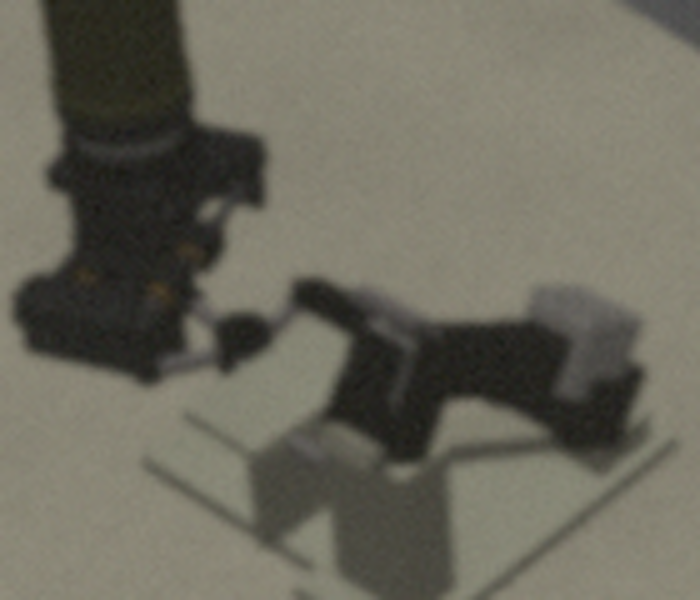

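The picture shows the bolt moving out over the tail at (395,330). I continue in small steps until the stop.

Emit:
jog_arm(turn=[[0, 0, 0], [0, 0, 0], [0, 0, 0], [0, 0, 0], [0, 0, 0], [0, 0, 0], [0, 0, 0]], translation=[[-0.001, -0.002, 0], [-0.002, -0.005, 0], [-0.003, -0.008, 0], [-0.0044, -0.011, 0], [-0.006, -0.014, 0], [-0.008, -0.0175, 0], [-0.008, -0.0175, 0]], grip=[1, 1, 1, 1, 1, 1, 1])

```text
clock: 24.82
tool_pos: [0.4755, 0.2999, 0.0712]
eef_rot: [0.499, 0.867, 0.008, 0.002]
contact_force: [8.8, 11.0, -5.4]
opening: 0.01
finger_force: 6.0
```

Emit:
jog_arm(turn=[[0, 0, 0], [0, 0, 0], [0, 0, 0]], translation=[[-0.0015, -0.002, 0], [-0.003, -0.004, 0], [-0.003, -0.004, 0]], grip=[1, 1, 1])

```text
clock: 25.2
tool_pos: [0.4754, 0.2994, 0.0716]
eef_rot: [0.498, 0.867, 0.012, 0.002]
contact_force: [11.2, 18.1, -9.4]
opening: 0.007
finger_force: 9.1
```

```bash
cat > wh.py <<'E'
from h import *
s=r.get_state();d=s["tool_pos"]-HUB;print(s["clock"],s["contact_force"],"finger deg",np.degrees(np.arctan2(d[1],d[0])),np.hypot(d[0],d[1]))
for a in(160,165,170,175,180): print(a,rel(*wp(a))[0])
E
python3 wh.py
```

```text
25.2 [11.21590902 18.11258064 -9.42203147] finger deg 144.2506654562824 0.046215785969637796
160 [-0.0053, -0.0119, 0.0013]
165 [-0.0081, -0.015, 0.0012]
170 [-0.0112, -0.0179, 0.0011]
175 [-0.0145, -0.0204, 0.001]
180 [-0.0181, -0.0227, 0.0009]
```

Force has climbed to about 20 N, so this is the stop or a jam. I back off, lift and measure the wheel.

Emit:
jog_arm(turn=[[0, 0, 0], [0, 0, 0], [0, 0, 0], [0, 0, 0], [0, 0, 0], [0, 0, 0], [0, 0, 0], [0, 0, 0], [0, 0, 0], [0, 0, 0]], translation=[[0.004, 0.008, 0], [0.006, 0.014, 0], [0.006, 0.014, 0], [0.006, 0.014, -0.04], [0.006, 0.014, -0.09], [0.006, 0.014, -0.15], [0, 0.06, -0.2], [0, 0.12, -0.2], [0, 0.16, -0.2], [0, 0.16, -0.2]], grip=[1, 1, 1, 1, 1, 1, 1, 1, 1, 1])

```text
clock: 26.45
tool_pos: [0.6085, 0.3678, 0.2685]
eef_rot: [0.501, 0.866, -0.001, 0.0]
contact_force: [-0.3, -0.5, 0.4]
opening: 0.004
finger_force: 0.0
```

```bash
python3 - <<'E'
from h import *
s=r.get_state();print(s["clock"],s["contact_force"],s["tool_pos"])
O=[]
for c,(x0,y0) in dict(top=(120,140),side=(165,120)).items():
    O.append(crop(snap(c),x0,x0+100,y0,y0+120,4))
    if c=="side":
        Rr,tr=rest(CR);print([(d["p"],Rr.T@(np.array(d["position"])-tr)*1e3) for d in models.place_of(c,"lamparm")][:2])
cv2.imwrite("pics/w2.png",np.hstack(O))
E
```

```text
26.45 [-0.26456833 -0.5324465   0.38702757] [0.60854719 0.36778819 0.26851409]
[(0.91, array([-0.85244383, -1.37751047,  1.76232926])), (0.72, array([  26.42191984,  484.61182492, -134.6507382 ]))]
```

View pics/w2.png

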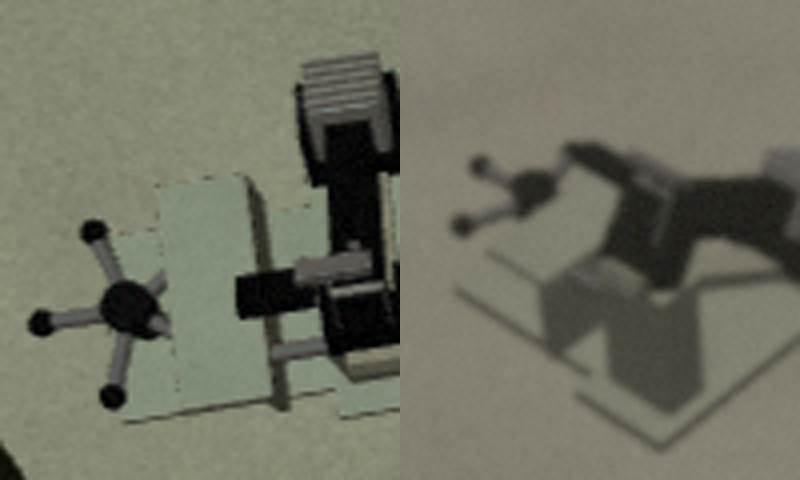

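The balls are now at (93,232), (40,322) and (113,396). The bolt lies across the arm at (330,265). I compute the angle.

```bash
python3 - <<'E'
from h import *
B=unproj("top",np.array([(93,232),(40,322),(113,396)])/4+[119.6,139.6],.068);d=(B-HUB)[:,:2]
a=np.degrees(np.arctan2(d[:,1],d[:,0]));print(a,np.hypot(*d.T)); f=np.mean((a-a[0]+36)%72-36)+a[0]
print("spoke",f, "turn options",[(round(f+72*k-63.8,1),round(np.radians(f+72*k-63.8),2)) for k in range(-1,5)])
for x in wp(100),: print(rel(*wp(100,.25)))
E
```

```text
[ 26.9127277   97.29961015 171.23557145] [0.05912393 0.05901168 0.0571997 ]
spoke 26.48263643347416 turn options [(np.float64(-109.3), np.float64(-1.91)), (np.float64(-37.3), np.float64(-0.65)), (np.float64(34.7), np.float64(0.61)), (np.float64(106.7), np.float64(1.86)), (np.float64(178.7), np.float64(3.12)), (np.float64(250.7), np.float64(4.38))]
([0.0096, -0.1117, 0.0198], [-0.003, 0.001, -0.001])
```

By the cradle's axes the wheel reads 54.1° + 72° = 126° = 2.20 rad, which is exactly the stop. From the start it turned only 1.86 rad, so I verify by pushing the next spoke (98°) from behind.

```bash
python3 - <<'E'
from h import *
print(rel(*wp(62,.25,yaw=62)),rel(*wp(62,.07,yaw=62)))
E
```

```text
([-0.0101, -0.0874, 0.0198], [-0.003, 0.0, -0.559]) ([-0.0098, -0.0868, 0.1998], [-0.003, 0.0, -0.559])
```

Emit:
jog_arm(turn=[[0, 0, -0.18], [0, 0, -0.36], [0, 0, -0.54], [0, 0, -0.559], [0, 0, -0.559], [0, 0, -0.559], [0, 0, -0.559], [0, 0, -0.559], [0, 0, -0.559], [0, 0, -0.559], [0, 0, -0.559], [0, 0, -0.559]], translation=[[-0.004, -0.03, 0.01], [-0.008, -0.06, 0.02], [-0.01, -0.087, 0.02], [-0.01, -0.087, 0.02], [-0.01, -0.087, 0.06], [-0.01, -0.087, 0.1], [-0.01, -0.087, 0.14], [-0.01, -0.087, 0.16], [-0.01, -0.087, 0.175], [-0.01, -0.087, 0.188], [-0.01, -0.087, 0.2], [-0.01, -0.087, 0.2]], grip=[1, 1, 1, 1, 1, 1, 1, 1, 1, 1, 1, 1])

```text
clock: 28.1
tool_pos: [0.5371, 0.3166, 0.0697]
eef_rot: [0.242, 0.97, -0.0, 0.0]
contact_force: [-0.5, -0.3, 0.1]
opening: 0.003
finger_force: 0.0
```

```bash
python3 wh.py|head -1; python3 - <<'E'
from h import *
for a in(72,80,90): print(a,rel(*wp(a,yaw=62)))
E
```

```text
28.1 [-0.52712112 -0.26880029  0.13880961] finger deg 61.32634837562715 0.0503456964045497
72 ([0.0089, -0.0031, -0.0003], [-0.001, 0.0, 0.0])
80 ([0.0154, -0.0047, -0.0003], [-0.001, 0.0, 0.0])
90 ([0.0231, -0.008, -0.0003], [-0.001, 0.0, 0.0])
```

Emit:
jog_arm(turn=[[0, 0, 0], [0, 0, 0], [0, 0, 0], [0, 0, 0], [0, 0, 0], [0, 0, 0]], translation=[[0.003, -0.001, 0], [0.006, -0.002, 0], [0.009, -0.003, 0], [0.012, -0.004, 0], [0.014, -0.0045, 0], [0.014, -0.0045, 0]], grip=[1, 1, 1, 1, 1, 1])

```text
clock: 28.85
tool_pos: [0.5282, 0.3184, 0.0713]
eef_rot: [0.243, 0.97, 0.002, 0.005]
contact_force: [10.2, -1.7, -2.9]
opening: 0.011
finger_force: 4.6
```

Emit:
jog_arm(turn=[[0, 0, 0], [0, 0, 0], [0, 0, 0]], translation=[[0.002, -0.001, 0], [0.004, -0.002, 0], [0.004, -0.002, 0]], grip=[1, 1, 1])

```text
clock: 29.22
tool_pos: [0.5277, 0.3183, 0.0717]
eef_rot: [0.244, 0.97, 0.004, 0.008]
contact_force: [17.0, -1.2, -7.2]
opening: 0.006
finger_force: 7.9
```

```bash
python3 wh.py|head -1
```

```text
29.225 [17.00628224 -1.16049522 -7.24364549] finger deg 72.07329073473525 0.04824008270813055
```

It stalls at once with 17 N, against the 2 to 3 N needed to turn it, so the wheel is at its stop. I back off, lift and check.

Emit:
jog_arm(turn=[[0, 0, 0], [0, 0, 0], [0, 0, 0], [0, 0, 0], [0, 0, 0], [0, 0, 0], [0, 0, 0], [0, 0, 0], [0, 0, 0], [0, 0, 0]], translation=[[-0.008, 0.003, 0], [-0.012, 0.004, 0], [-0.012, 0.004, 0], [-0.012, 0.004, -0.04], [-0.012, 0.004, -0.09], [-0.012, 0.004, -0.15], [-0.012, 0.06, -0.2], [-0.012, 0.11, -0.2], [-0.012, 0.11, -0.2], [-0.012, 0.11, -0.2]], grip=[1, 1, 1, 1, 1, 1, 1, 1, 1, 1])

```text
clock: 30.48
tool_pos: [0.5791, 0.4103, 0.2692]
eef_rot: [0.241, 0.97, -0.001, -0.0]
contact_force: [-0.5, 0.5, -0.3]
opening: 0.003
finger_force: 0.0
```

```bash
python3 - <<'E'
from h import *
s=r.get_state();print(s["clock"],s["contact_force"],s["tool_pos"])
Rr,tr=rest(CR)
for c in("side","top"):
    snap(c);print(c,[Rr.T@(np.array(d["position"])-tr)*1e3 for d in models.place_of(c,"lamparm") if abs(d["position"][1]-.12)<.05])
print(r.finish_job())
E
```

```text
30.475 [-0.47245532  0.51248973 -0.33075335] [0.57910956 0.41032621 0.26923026]
side [array([-3.22267243, -0.84991118, -0.67973039])]
top [array([-3.37841256,  1.5461931 ,  1.37317713])]
the job is handed in; nothing more can be done
None
```

I handed the job in at about 30 s, with no verdict returned: the lamp arm was lifted level, lies released in the cradle against the stop, the star wheel was pushed to a hard stop with the bolt across, and the robot ended clear; I kept clear of the slide box, jar and dish but did not re-measure them.

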